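# Fetch the finishing stamp from the clamshell tool case

## Robot

A 6-joint arm with a two-finger parallel gripper is mounted at the origin on the work surface. World frame = base frame: x ahead of the robot, y to its left, z up, the work surface at z = 0. Lengths are in m, angles in rad, forces in N, time in s.
With the tool pointing down it reaches from about 0.425 to 1.125 m from the base axis. Payload 14.9 kg.
Tool frame: the origin (TCP) lies at the very end of the fingers, on their centre line; the grasp point (between the pads) lies 19 mm behind it; z points along the fingers, y is the line along which they close (so a half turn about z gives the same grasp; the last joint's range is limited). The gripper opens to 91 mm and grips with 3 to 60 N. Pads are 32 mm wide; open, the fingers measure 118 mm over their backs; the gripper's body (76 mm by 178 mm) begins 60 mm behind the grasp point.
Start: joints at [1.071, 0.379, 1.734, -0, 1.028, -0.033], TCP at [0.315, 0.625, 0.214] pointing down, gripper open.
Joint ranges: [-2.77, 2.77], [-0.74, 2.19], [0, 2.66], [-1.06, 4.2], [0.31, 2.87], [-3.08, 3.08]. Speed limits (rad/s): [1.89, 1.89, 2.39, 3.14, 3.14, 3.14].

## Interface

Orientations are given as a unit quaternion [x, y, z, w].
In Python, from workcell import robot, viewer, ticket gives the robot as it stands.
- The arm moves only by the shell command python3 -m jog 'ROWS' [OPENING] [FORCE]. ROWS is a JSON object of lists of equal length, an entry for each row: "travel": the shift along the world's x, y, z normalised to -1 to 1, where 1 is 0.15 m, a list of three; "dr": the turn, a rotation vector about the world's x, y, z normalised to -1 to 1, where 1 is pi/4 rad, a list of three. In form: {"travel": [[dx, dy, dz], ...], "dr": [[rx, ry, rz], ...]}. A call has 1 to 5 rows; each row is the pose to reach, as a shift and turn from the pose commanded when the call began; what a row does not reach only later rows make up. A row lasts 1/10 s, in which the tool goes at most 50 mm and 8.59 degrees, less where a joint would pass 70% of its speed; a pose out of reach is approached as far as the arm can. A call with a number of a shift or a turn outside -1 to 1 is refused whole. A call with a gripper value outside its range is refused whole. OPENING is the opening, from -1 (shut) to 1 (fully open), set as the call begins (- or left out, the last holds). The fingers move at their own pace and stop on an object; FORCE is the grip in N (left out, the last holds). Time passes only in rows, so rows that repeat a pose let the fingers close. It gives the time, the measured TCP pose, the force, the opening and the grip force at its end, in the units of the state.
- robot.get_obs(): the state, without advancing time (a new reading comes with each control period).
- viewer.snapshot(name): name is "scene" or "side" or "wrist"; returns the picture (420x560x3 uint8, red, green, blue); there is no depth.
- viewer.camera_params(name): a dict with "fx", "fy", "cx", "cy" (pixels), "world_from_camera" (4x4, takes a point from camera to world coordinates). Camera axes: x right, y down, z forward; pixel columns grow to the right and rows downward; lengths in m; the calibration is good to about 2 mm. A picture is of the moment at which its call begins: read the wrist's pose just before it. camera_params takes no time and is no camera call; for the wrist camera it gives the pose at the moment of the call.
- ticket.hand_in(): hands the job in; it is judged then, once.
The state is a dict: "time": time; "joint_pos": joint angles; "joint_velocities": joint speeds; "joint_efforts": joint torques, N m; "tool_pos": TCP position; "tool_rot": TCP orientation; "force": force on the tool from outside, world axes, zero at the start; "wrist_torque": the same for the moment, N m; "finger_gap": finger opening in m; "grip_force": force on a finger pad.
Only numpy, scipy, OpenCV 4.12 (cv2) and the standard library are available. Lean on these libraries where they do the work, as an engineer would, in place of code of your own. Each camera call takes 0.05 s, during which the arm holds its last target. There are 200 camera calls.

## Task

Open the grey tool case by swinging its lid up past its balance point, so that it stays open by itself. Then lift out the stamp, the tool with the thick brass block head, and lay it down flat on the green cutting mat without dropping it. Leave the knife lying where it is in the case and leave the case open.

Things in the scene. Friction and masses are not known exactly. Their poses are not given: they have to be found in the camera images.
- lid_pull (a point): Point on the wooden pull (12 x, 22 y, 42 mm tall) at the mid near edge of the shut case lid; 28 mm above the lid top, 14 below the pull's top. Axes turn with the lid: z its outward normal, y along the hinge, x towards it. Hinge line: +137 mm x, -44 mm z from here, on the case's far rim. Lid 250 x 145 x 16 mm, 220 g, nearly free: falls shut below about 80 deg tilt, past that open to a stop at 137.
- stamp_mid (a point): Centre of the stamp, half-way up. It lies loose in the left or right half of the case. Square wooden handle 24 x 24 mm (x -52 to 18 mm from here), brass block head 34 mm wide, 24 high (x 26 to 52); x along the tool to the head, z up. 160 g, balances near here. Case: fixed, grey, 145 deep, 250 wide, 42 mm high, walls 4, flat floor 8 mm above the table (this point then 20 mm above it).
- knife_mid (a point): Middle of the other tool in the case, a lifting knife that stays where it is: similar square wooden handle (24 x 24 mm, x -58 to 8 mm from this point) but a flat thin steel blade (20 mm wide, 4 mm thick, x to 58 mm). It lies about 110 mm beside the stamp, roughly parallel to it.
- mat_mid (a point): Centre of the top face of the green cutting mat, a fixed flat sheet 160 mm (x) by 210 mm (y), 3 mm thick, lying on the table beside the case. z up.

How it is judged:
By the outcome, as a careful person would: the job done as asked, in the order asked, and still so for the second after the job is handed in, with the robot touching nothing.
It also fails if it takes over 58 s, if anything falls off the work surface, if the arm or the gripper's body presses on something with over 40 N, if the wrist force passes 120 N, or if a joint passes its speed limit or range.

## Working session

There is one attempt and no reset: what is moved stays moved. The work goes in short steps, Python scripts to look and compute and a shell command to move; the robot and the scene stay as the last step left them, time stands still between calls to the robot, and variables do not carry over. Pictures are saved under pics/ and viewed, at most 10 in all, crops included, and the job is handed in when it is done.

```bash
ls; mkdir -p pics
python3 - <<'E'
from workcell import robot, viewer
import cv2,numpy as np
o=robot.get_obs();print(o)
a=viewer.snapshot("scene");b=viewer.snapshot("side")
cv2.imwrite("pics/scene0.png",a[:,:,::-1]);cv2.imwrite("pics/side0.png",b[:,:,::-1])
for n in("scene","side","wrist"):
  print(n,viewer.camera_params(n))
E
```

```text
pics
{'time': 0.0, 'joint_pos': array([ 1.07068803e+00,  3.79423059e-01,  1.73479732e+00,  1.80876052e-05,
        1.02852450e+00, -3.33299111e-02]), 'joint_velocities': array([ 1.14483105e-03, -2.01541194e-04,  5.16777318e-05,  1.57928533e-03,
       -2.19086443e-03, -3.51801030e-04]), 'joint_efforts': array([ 4.34660997e-04, -7.63729548e+01, -4.34372771e+01,  6.51506335e-02,
        4.24022076e-02, -7.71140822e-05]), 'tool_pos': array([0.31482856, 0.62474039, 0.21326994]), 'tool_rot': array([ 2.31280660e-01,  9.72886902e-01, -5.53699231e-04, -1.59314282e-04]), 'force': array([ 0.11797182, -0.31846372,  0.28795912]), 'wrist_torque': array([ 0.05034909, -0.04274758, -0.00345523]), 'grip_force': 0.0, 'finger_gap': 0.09117768778993905}
scene {'fx': 395.6302807447053, 'fy': 395.6302807447053, 'cx': 278.5700992976193, 'cy': 208.8954575956899, 'world_from_camera': array([[-0.0125395 ,  0.71187859, -0.7021906 ,  1.05280291],
       [ 0.99988249,  0.01512016, -0.00252682, -0.01182025],
       [ 0.00881844, -0.70213977, -0.71198454,  0.62259202],
       [ 0.        ,  0.        ,  0.        ,  1.        ]])}
side {'fx': 511.32650979399443, 'fy': 511.32650979399443, 'cx': 286.3639575084036, 'cy': 209.1902750553287, 'world_from_camera': array([[-0.98792638, -0.10678351,  0.11224413,  0.4169952 ],
       [-0.15491417,  0.6727123 , -0.72350519,  0.69960676],
       [ 0.00175042, -0.73215807, -0.68113251,  0.73404694],
       [ 0.        ,  0.        ,  0.        ,  1.        ]])}
wrist {'fx': 319.95469118398745, 'fy': 319.95469118398745, 'cx': 277.83264597619973, 'cy': 210.1308855207588, 'world_from_camera': array([[ 0.45026049,  0.8667791 ,  0.21438164,  0.2543486 ],
       [ 0.89289666, -0.43681473, -0.10921743,  0.6552066 ],
       [-0.00102232,  0.24059695, -0.97062457,  0.38386577],
       [ 0.        ,  0.        ,  0.        ,  1.        ]])}
```

View pics/scene0.png

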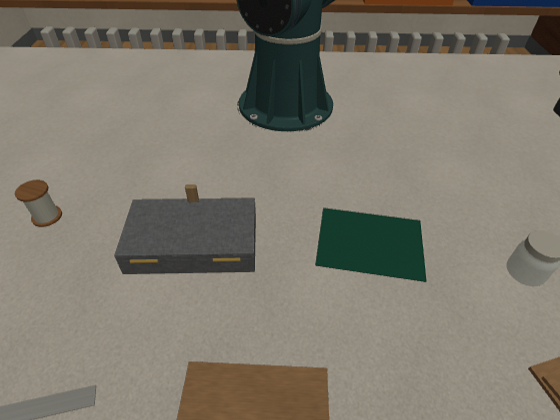

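View pics/side0.png

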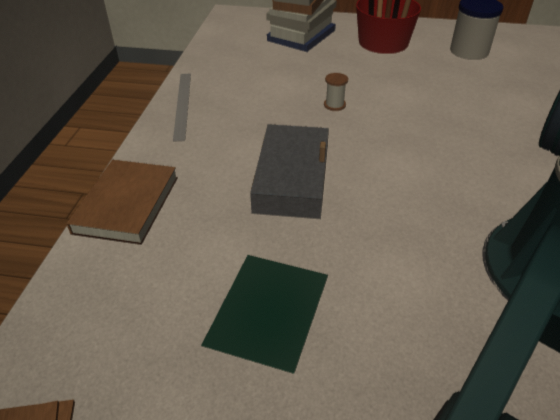

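The scene view shows the shut case: lid corners near (122,251), (256,248), (255,199), (134,201), with the pull at about (191,186)-(192,202) on the robot's side. The mat corners are at (321,209), (422,218), (425,278), (316,268). The side view shows the pull at (323,151).

```bash
cat > h.py <<'E'
import numpy as np
from workcell import robot, viewer
def ray(P,uv,z):
    T=np.array(P["world_from_camera"]);d=T[:3,:3]@np.array([(uv[0]-P["cx"])/P["fx"],(uv[1]-P["cy"])/P["fy"],1])
    o=T[:3,3];return o+d*(z-o[2])/d[2]
def proj(P,p):
    T=np.array(P["world_from_camera"]);c=T[:3,:3].T@(np.array(p)-T[:3,3]);return c[0]/c[2]*P["fx"]+P["cx"],c[1]/c[2]*P["fy"]+P["cy"]
E
python3 - <<'E'
from h import *
np.set_printoptions(precision=4,suppress=True)
S=viewer.camera_params("scene");D=viewer.camera_params("side")
print("lid");[print(ray(S,p,.058)) for p in[(122,251),(256,248),(255,199),(134,201)]]
print("pulltop",ray(S,(191,185.5),.1),"side lid",*[ray(D,p,.058) for p in[(268,125),(329,128),(321,193),(253,192)]],"sidepulltop",ray(D,(323.5,142),.1))
print("mat");[print(ray(S,p,.003)) for p in[(321,209),(422,218),(425,278),(316,268)]]
[print(ray(D,p,.003)) for p in[(248,256),(327,274),(294,370),(203,346)]]
E
```

```text
lid
[ 0.6088 -0.2952  0.058 ]
[ 0.5971 -0.0538  0.058 ]
[ 0.4685 -0.0626  0.058 ]
[ 0.4797 -0.3083  0.058 ]
pulltop [ 0.4765 -0.1865  0.1   ] side lid [ 0.6163 -0.2997  0.058 ] [ 0.473  -0.3098  0.058 ] [ 0.467  -0.0766  0.058 ] [ 0.6026 -0.0582  0.058 ] sidepulltop [ 0.4761 -0.1929  0.1   ]
mat
[0.4401 0.0794 0.003 ]
[0.4628 0.2961 0.003 ]
[0.6187 0.2641 0.003 ]
[0.5995 0.0598 0.003 ]
[0.5895 0.0643 0.003 ]
[0.4361 0.085  0.003 ]
[0.4683 0.2871 0.003 ]
[0.6209 0.2678 0.003 ]
```

```bash
python3 -m jog '{"travel":[[0.6,-0.8,0.2],[0.6,-0.8,0.2],[0.6,-0.8,0.2],[0.6,-0.8,0.2]],"dr":[[0,0,0.667],[0,0,0.667],[0,0,0.667],[0,0,0.667]]}' 1 8
python3 -m jog '{"travel":[[0.4,-1,0],[0.4,-1,0],[0.4,-1,0],[0.4,-1,0]],"dr":[[0,0,0],[0,0,0],[0,0,0],[0,0,0]]}'
python3 -m jog '{"travel":[[0,-1,0],[0,-1,0],[0,-1,0]],"dr":[[0,0,0],[0,0,0],[0,0,0]]}'
python3 -m jog '{"travel":[[0,-1,0],[0,-1,0],[0,-1,0]],"dr":[[0,0,0],[0,0,0],[0,0,0]]}'
python3 -m jog '{"travel":[[0.05,-1,0],[0.05,-1,0],[0.05,-1,0],[0.05,-1,0]],"dr":[[0,0,0],[0,0,0],[0,0,0],[0,0,0]]}'
python3 -m jog '{"travel":[[0,-0.6,-0.3],[0,-0.6,-0.3],[0,-0.6,-0.3],[0,-0.6,-0.3]],"dr":[[0,0,0],[0,0,0],[0,0,0],[0,0,0]]}'
python3 - <<'E'
from h import *
import cv2
o=robot.get_obs();P=viewer.camera_params("wrist");a=viewer.snapshot("wrist")
cv2.imwrite("pics/w1.png",a[:,:,::-1]);print(o['tool_pos'],o['tool_rot'],o['joint_pos'])
np.save("w1.npy",P)
for q in[(.476,-.189,.1),(.472,-.189,.058)]:print(proj(P,q))
E
```

```text
time: 0.5
tool_pos: [0.4076, 0.502, 0.2449]
tool_rot: [-0.03, 1.0, 0.0, 0.0]
force: [-0.6, 0.6, -0.1]
finger_gap: 0.0913
grip_force: 0.0
time: 0.9
tool_pos: [0.4659, 0.3515, 0.2437]
tool_rot: [-0.027, 1.0, -0.0, -0.0]
force: [0.0, -0.8, -0.6]
finger_gap: 0.0911
grip_force: 0.0
time: 1.2
tool_pos: [0.4646, 0.2039, 0.2437]
tool_rot: [-0.029, 1.0, -0.0, -0.0]
force: [1.3, 0.5, 1.0]
finger_gap: 0.0911
grip_force: 0.0
time: 1.5
tool_pos: [0.4647, 0.0537, 0.244]
tool_rot: [-0.029, 1.0, 0.0, 0.0]
force: [1.5, 0.4, 0.2]
finger_gap: 0.0913
grip_force: 0.0
time: 1.9
tool_pos: [0.4727, -0.0991, 0.2441]
tool_rot: [-0.026, 1.0, -0.0, 0.0]
force: [0.4, 0.3, -0.0]
finger_gap: 0.0913
grip_force: 0.0
time: 2.3
tool_pos: [0.4723, -0.1847, 0.1983]
tool_rot: [-0.028, 1.0, 0.0, -0.001]
force: [-0.1, 0.2, 0.6]
finger_gap: 0.0914
grip_force: 0.0
[ 0.4722775  -0.1846754   0.19827447] [-2.78214034e-02  9.99612550e-01  4.50995873e-04 -7.17724313e-04] [-4.18817444e-01  9.48323127e-02  2.12807065e+00  2.43119227e-04
  9.20373947e-01 -2.04541116e+00]
(np.float64(272.6364164986716), np.float64(215.46450270669416))
(np.float64(273.46293416970326), np.float64(200.7764777421454))
```

View pics/w1.png

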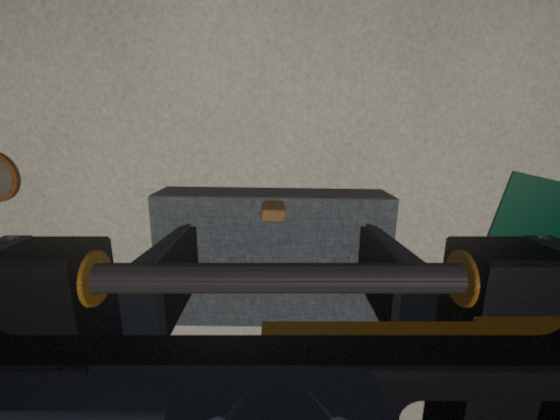

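The wrist view shows the pull's top face centred at about (273,215), within 1 px of the prediction, and the lid edges lie parallel to the image. The grasp pose therefore needs only a few mm of correction.

```bash
python3 -m jog '{"travel":[[0.025,-0.02,-0.3],[0.025,-0.02,-0.6],[0.025,-0.02,-0.85],[0.025,-0.02,-0.85]],"dr":[[0,0,0],[0,0,0],[0,0,0],[0,0,0]]}' 1 10
python3 -m jog '{"travel":[[0,0,0],[0,0,0],[0,0,0],[0,0,0],[0,0,0]],"dr":[[0,0,0],[0,0,0],[0,0,0],[0,0,0],[0,0,0]]}' -1 10
python3 -m jog '{"travel":[[0,0,0],[0,0,0],[0,0,0]],"dr":[[0,0,0],[0,0,0],[0,0,0]]}'
```

```text
time: 2.75
tool_pos: [0.4742, -0.1854, 0.0683]
tool_rot: [-0.029, 1.0, 0.001, -0.003]
force: [0.6, 0.1, 1.0]
finger_gap: 0.0912
grip_force: 0.0
time: 3.25
tool_pos: [0.4767, -0.1881, 0.0723]
tool_rot: [-0.028, 1.0, -0.0, 0.001]
force: [0.3, 0.2, 0.0]
finger_gap: 0.0541
grip_force: 0.0
time: 3.55
tool_pos: [0.4762, -0.1879, 0.0714]
tool_rot: [-0.028, 1.0, 0.0, -0.0]
force: [0.4, -0.1, -0.5]
finger_gap: 0.03
grip_force: 0.0
```

```bash
python3 -m jog '{"travel":[[0,0,0],[0,0,0],[0,0,0],[0,0,0]],"dr":[[0,0,0],[0,0,0],[0,0,0],[0,0,0]]}'
python3 -m jog '{"travel":[[0.029,0.002,0.078],[0.065,0.004,0.154],[0.107,0.006,0.227],[0.155,0.009,0.295],[0.209,0.012,0.359]],"dr":[[0,0,0],[0,0,0],[0,0,0],[0,0,0],[0,0,0]]}'
```

```text
time: 3.95
tool_pos: [0.4764, -0.1889, 0.0716]
tool_rot: [-0.029, 1.0, -0.001, 0.0]
force: [-2.1, -12.0, -0.2]
finger_gap: 0.0223
grip_force: 10.0
time: 4.45
tool_pos: [0.5084, -0.1875, 0.1261]
tool_rot: [-0.029, 1.0, -0.001, 0.001]
force: [3.0, -14.3, -4.7]
finger_gap: 0.0221
grip_force: 10.0
```

```bash
python3 -m jog '{"travel":[[0.06,-0.003,0.059],[0.124,-0.002,0.112],[0.193,0.001,0.16],[0.265,0.005,0.201],[0.341,0.009,0.236]],"dr":[[0,0,0],[0,0,0],[0,0,0],[0,0,0],[0,0,0]]}'
python3 -m jog '{"travel":[[0.079,0.004,0.028],[0.16,0.009,0.049],[0.243,0.013,0.064],[0.325,0.018,0.07],[0.409,0.023,0.07]],"dr":[[0,0,0],[0,0,0],[0,0,0],[0,0,0],[0,0,0]]}'
```

```text
time: 4.95
tool_pos: [0.559, -0.1854, 0.1609]
tool_rot: [-0.028, 1.0, -0.001, -0.0]
force: [0.3, -8.7, -4.2]
finger_gap: 0.0224
grip_force: 10.0
time: 5.45
tool_pos: [0.6205, -0.1827, 0.1711]
tool_rot: [-0.029, 1.0, -0.001, -0.0]
force: [-0.6, -15.7, -6.7]
finger_gap: 0.0223
grip_force: 10.0
```

```bash
python3 -m jog '{"travel":[[0.083,0.004,-0.008],[0.166,0.009,-0.023],[0.247,0.014,-0.045],[0.325,0.018,-0.073],[0.401,0.022,-0.109]],"dr":[[0,0,0],[0,0,0],[0,0,0],[0,0,0],[0,0,0]]}'
python3 -m jog '{"travel":[[0.073,0.004,-0.043],[0.141,0.008,-0.091],[0.205,0.012,-0.145],[0.263,0.015,-0.205],[0.263,0.015,-0.205]],"dr":[[0,0,0],[0,0,0],[0,0,0],[0,0,0],[0,0,0]]}'
python3 - <<'E'
from h import *
import cv2
cv2.imwrite("pics/side1.png",viewer.snapshot("side")[:,:,::-1])
E
```

```text
time: 5.95
tool_pos: [0.6808, -0.1802, 0.1547]
tool_rot: [-0.029, 1.0, -0.002, 0.0]
force: [-1.2, -18.4, -2.7]
finger_gap: 0.0218
grip_force: 10.0
time: 6.45
tool_pos: [0.7211, -0.1784, 0.1236]
tool_rot: [-0.029, 1.0, -0.002, 0.001]
force: [1.6, -18.9, 0.3]
finger_gap: 0.0224
grip_force: 10.0
```

View pics/side1.png

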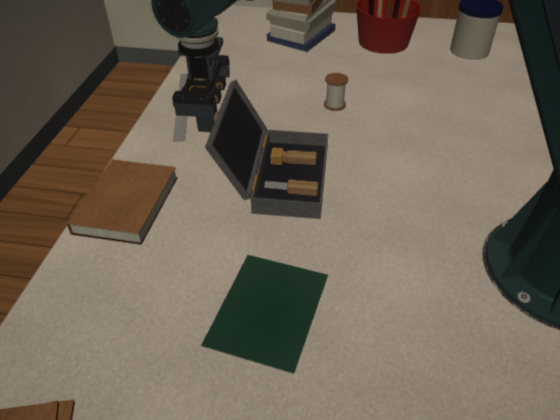

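The side view shows the lid open at about 120°. The stamp is in the case's -y half, with its head at (279,156) and its handle end at (317,158). The knife is at (290,187).

```bash
python3 - <<'E'
from h import *
D=viewer.camera_params("side")
for p in[(271,156),(317,158)]:print(ray(D,p,.032))
E
python3 -m jog '{"travel":[[0,0,0],[0,0,0],[0,0,0],[0,0,0],[0,0,0]],"dr":[[0,0,0],[0,0,0],[0,0,0],[0,0,0],[0,0,0]]}' 0.3 10
python3 -m jog '{"travel":[[0,0,0],[0,0,0],[0,0,0.3],[0,0,0.6],[0,0,0.9]],"dr":[[0,0,0],[0,0,0],[0,0,0],[0,0,0],[0,0,0]]}'
python3 -m jog '{"travel":[[0,0,0.3],[0,0,0.3],[-0.3,0,0.3],[-0.6,0,0.3],[-0.9,-0.1,0.3]],"dr":[[0,0,0],[0,0,0],[0,0,0],[0,0,0],[0,0,0]]}'
python3 -m jog '{"travel":[[-0.3,-0.1,0],[-0.5,-0.3,0],[-0.6,-0.4,0],[-0.6,-0.4,0]],"dr":[[0,0,0],[0,0,0],[0,0,0],[0,0,0]]}' 1
python3 - <<'E'
from h import *
import cv2
o=robot.get_obs();P=viewer.camera_params("wrist");a=viewer.snapshot("wrist")
cv2.imwrite("pics/w2.png",a[:,:,::-1]);print(o['tool_pos'],o['tool_rot'],o['joint_pos'])
np.save("w2.npy",P)
E
```

```text
[ 0.59457344 -0.2157217   0.032     ]
[ 0.49063099 -0.22470531  0.032     ]
time: 7.0
tool_pos: [0.7197, -0.1755, 0.1241]
tool_rot: [-0.029, 1.0, 0.0, 0.0]
force: [1.6, -0.6, 0.2]
finger_gap: 0.0581
grip_force: 0.6
time: 7.5
tool_pos: [0.7192, -0.1755, 0.2604]
tool_rot: [-0.029, 1.0, 0.0, -0.001]
force: [0.3, 0.5, 0.5]
finger_gap: 0.0591
grip_force: 0.0
time: 8.0
tool_pos: [0.5828, -0.1895, 0.3032]
tool_rot: [-0.029, 1.0, 0.0, -0.001]
force: [1.4, -1.2, 0.8]
finger_gap: 0.0591
grip_force: 0.0
time: 8.4
tool_pos: [0.4929, -0.2519, 0.3039]
tool_rot: [-0.027, 1.0, -0.0, -0.0]
force: [0.1, 0.7, -0.3]
finger_gap: 0.0884
grip_force: 0.0
[ 0.49285966 -0.25194958  0.30389243] [-2.74220843e-02  9.99623923e-01 -3.67013403e-06 -2.04719623e-04] [-5.14567607e-01  4.52984517e-02  1.96738830e+00 -2.40567302e-04
  1.12925289e+00 -2.14011214e+00]
```

View pics/w2.png

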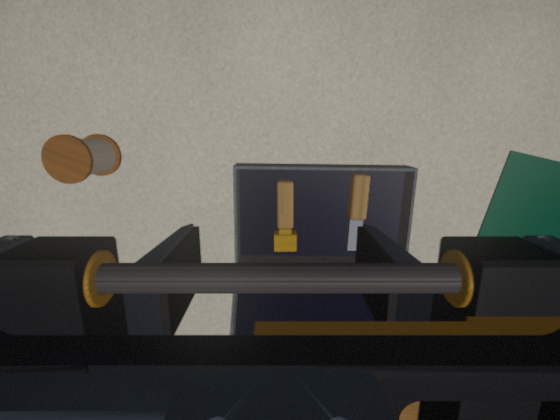

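The wrist view shows the stamp's handle running from (286,182) to (285.5,229) and its head top at (285.5,241). The knife handle spans (360,176)-(358,219), and the case's near rim is at v≈167.

Run:
```python
from h import *
np.set_printoptions(precision=4,suppress=True)
P=np.load("w2.npy",allow_pickle=True).item()
for p in[(285.8,182),(285.5,229),(285.5,233),(285.5,249.5),(278,205),(293.5,205)]:print(ray(P,p,.032))
a=ray(P,(361,176),.032);b=ray(P,(358,219),.032);print('knife',a,b)
print('rims',[ray(P,p,.042) for p in[(236,166),(411,168),(235,250),(413,250)]])
```

```text
[ 0.4936 -0.2408  0.032 ]
[ 0.562  -0.2371  0.032 ]
[ 0.568  -0.2367  0.032 ]
[ 0.5934 -0.2352  0.032 ]
[ 0.527  -0.2499  0.032 ]
[ 0.5258 -0.2279  0.032 ]
knife [ 0.4795 -0.1371  0.032 ] [ 0.5414 -0.1342  0.032 ]
rims [array([ 0.474 , -0.3094,  0.042 ]), array([ 0.4638, -0.0737,  0.042 ]), array([ 0.5943, -0.3081,  0.042 ]), array([ 0.5804, -0.0527,  0.042 ])]
```

```bash
python3 -m jog '{"travel":[[0.32,0.09,-0.3],[0.32,0.09,-0.6],[0.32,0.09,-0.9],[0.32,0.09,-1],[0.32,0.09,-1]],"dr":[[0,0,0],[0,0,0],[0,0,0],[0,0,0],[0,0,0]]}' 0.3 20
python3 -m jog '{"travel":[[0,0,-0.25],[0,0,-0.5],[0,0,-0.7],[0,0,-0.7],[0,0,-0.7]],"dr":[[0,0,0],[0,0,0],[0,0,0],[0,0,0],[0,0,0]]}'
python3 - <<'E'
from h import *
import cv2
cv2.imwrite("pics/side2.png",viewer.snapshot("side")[80:240,150:400,::-1].repeat(3,0).repeat(3,1))
P=viewer.camera_params("wrist");cv2.imwrite("pics/w3.png",viewer.snapshot("wrist")[:,:,::-1])
E
```

```text
time: 8.95
tool_pos: [0.5416, -0.2356, 0.1507]
tool_rot: [-0.029, 1.0, 0.001, -0.002]
force: [0.4, -0.3, -0.5]
finger_gap: 0.0597
grip_force: 0.0
time: 9.45
tool_pos: [0.5437, -0.2373, 0.0505]
tool_rot: [-0.029, 1.0, -0.0, 0.0]
force: [0.2, 0.5, -0.0]
finger_gap: 0.0597
grip_force: 0.0
```

View pics/side2.png

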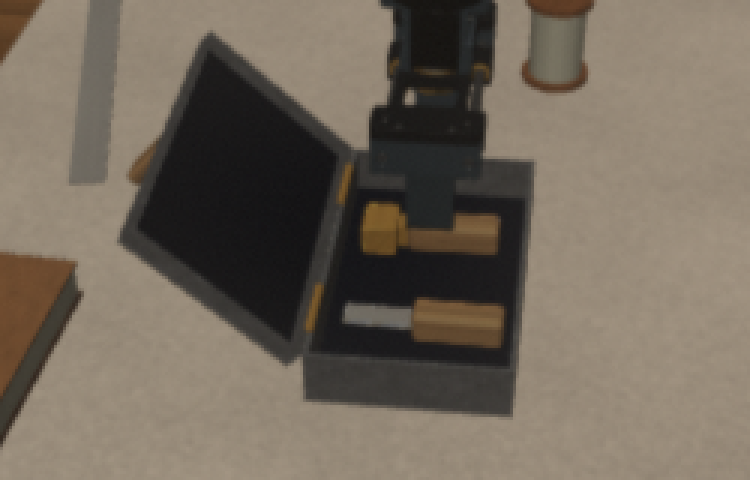

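The lid rests open at its stop, and the fingers are lined up over the front part of the stamp's handle. The knife is undisturbed.

```bash
python3 -m jog '{"travel":[[-0.02,-0.01,-0.12],[-0.02,-0.01,-0.25],[-0.02,-0.01,-0.25]],"dr":[[0,0,0],[0,0,0],[0,0,0]]}' 0.3 25
python3 -m jog '{"travel":[[0,0,0],[0,0,0],[0,0,0],[0,0,0],[0,0,0]],"dr":[[0,0,0],[0,0,0],[0,0,0],[0,0,0],[0,0,0]]}' -1 25
python3 -m jog '{"travel":[[0,0,0],[0,0,0],[0,0,0],[0,0,0]],"dr":[[0,0,0],[0,0,0],[0,0,0],[0,0,0]]}'
```

```text
time: 9.85
tool_pos: [0.5396, -0.2386, 0.0117]
tool_rot: [-0.028, 1.0, 0.0, -0.0]
force: [-0.7, 0.4, 0.7]
finger_gap: 0.0591
grip_force: 0.0
time: 10.35
tool_pos: [0.54, -0.2388, 0.012]
tool_rot: [-0.029, 1.0, -0.0, 0.0]
force: [-1.0, 1.1, 7.4]
finger_gap: 0.0239
grip_force: 25.0
time: 10.75
tool_pos: [0.54, -0.2388, 0.012]
tool_rot: [-0.029, 1.0, -0.0, 0.0]
force: [-1.8, 0.5, 6.6]
finger_gap: 0.0238
grip_force: 25.0
```

```bash
python3 -m jog '{"travel":[[0,0,0.1],[0,0,0.25],[0,0,0.5],[0,0,0.75],[0,0,1]],"dr":[[0,0,0],[0,0,0],[0,0,0],[0,0,0],[0,0,0]]}' -1 30
python3 -m jog '{"travel":[[0,0.1,0],[0,0.3,0],[0,0.55,0],[0,0.8,0],[0,1,0]],"dr":[[0,0,0],[0,0,0],[0,0,0],[0,0,0],[0,0,0]]}'
python3 -m jog '{"travel":[[0,0.25,0],[0,0.5,0],[0,0.75,0],[0,0.9,0],[0,0.95,0]],"dr":[[0,0,0],[0,0,-0.1],[0,0,-0.2],[0,0,-0.2],[0,0,-0.2]]}'
python3 -m jog '{"travel":[[-0.06,0.25,0],[-0.06,0.5,0],[-0.06,0.7,0],[-0.06,0.82,0],[-0.06,0.82,0]],"dr":[[0,0,0],[0,0,0],[0,0,0],[0,0,0],[0,0,0]]}'
python3 - <<'E'
from h import *
import cv2
cv2.imwrite("pics/side3.png",viewer.snapshot("side")[:,:,::-1])
E
```

```text
time: 11.25
tool_pos: [0.5393, -0.2385, 0.1638]
tool_rot: [-0.029, 1.0, 0.0, -0.0]
force: [0.2, -0.6, -1.6]
finger_gap: 0.0238
grip_force: 30.0
time: 11.75
tool_pos: [0.5387, -0.0866, 0.1612]
tool_rot: [-0.029, 1.0, 0.0, -0.001]
force: [0.4, 0.2, -1.4]
finger_gap: 0.0236
grip_force: 30.0
time: 12.25
tool_pos: [0.5388, 0.0559, 0.1613]
tool_rot: [0.049, 0.999, 0.0, -0.0]
force: [-0.4, 0.2, -2.0]
finger_gap: 0.0235
grip_force: 30.0
time: 12.75
tool_pos: [0.5304, 0.178, 0.1614]
tool_rot: [0.049, 0.999, -0.0, -0.0]
force: [0.3, -0.5, -2.0]
finger_gap: 0.0234
grip_force: 30.0
```

View pics/side3.png

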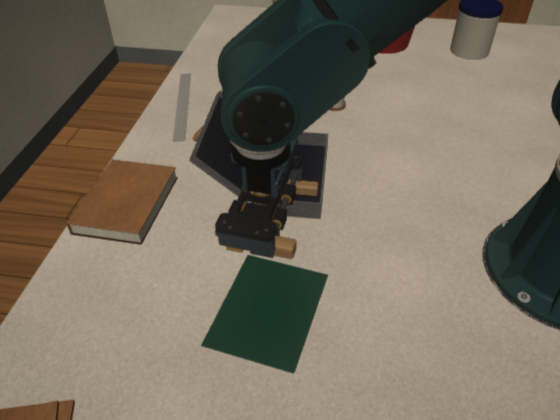

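The stamp is held level above the mat at about (270,243), and the knife and open lid are unchanged.

```bash
python3 -m jog '{"travel":[[0,0,-0.25],[0,0,-0.5],[0,0,-0.75],[0,0,-0.95],[0,0,-0.95]],"dr":[[0,0,0],[0,0,0],[0,0,0],[0,0,0],[0,0,0]]}'
python3 -m jog '{"travel":[[0,0,-0.02],[0,0,-0.04],[0,0,-0.055],[0,0,-0.055]],"dr":[[0,0,0],[0,0,0],[0,0,0],[0,0,0]]}'
```

```text
time: 13.3
tool_pos: [0.5281, 0.1748, 0.0157]
tool_rot: [0.05, 0.999, -0.001, -0.003]
force: [-1.0, 0.4, -1.0]
finger_gap: 0.0238
grip_force: 30.0
time: 13.7
tool_pos: [0.5312, 0.1768, 0.0116]
tool_rot: [0.05, 0.999, 0.0, 0.001]
force: [-0.3, -0.1, -2.3]
finger_gap: 0.0239
grip_force: 30.0
```

Not touching yet, so I'll lower in small steps.

```bash
python3 -m jog '{"travel":[[0,0,-0.01],[0,0,-0.02],[0,0,-0.02]],"dr":[[0,0,0],[0,0,0],[0,0,0]]}'
python3 -m jog '{"travel":[[0,0,-0.005],[0,0,-0.01],[0,0,-0.01]],"dr":[[0,0,0],[0,0,0],[0,0,0]]}'
```

```text
time: 14.0
tool_pos: [0.5307, 0.1768, 0.0078]
tool_rot: [0.05, 0.999, -0.0, -0.0]
force: [-0.4, 0.5, -1.5]
finger_gap: 0.0239
grip_force: 30.0
time: 14.3
tool_pos: [0.5308, 0.1768, 0.007]
tool_rot: [0.05, 0.999, -0.0, -0.0]
force: [-6.8, -1.6, 15.3]
finger_gap: 0.0239
grip_force: 30.0
```

Contact: 15 N on the mat. Releasing and withdrawing.

```bash
python3 -m jog '{"travel":[[0,0,0],[0,0,0],[0,0,0],[0,0,0],[0,0,0]],"dr":[[0,0,0],[0,0,0],[0,0,0],[0,0,0],[0,0,0]]}' 0.3
python3 -m jog '{"travel":[[0,0,0.1],[0,0,0.3],[0,0,0.6],[0,0,0.9],[0,0,1]],"dr":[[0,0,0],[0,0,0],[0,0,0],[0,0,0],[0,0,0]]}'
python3 -m jog '{"travel":[[0,0.2,0.2],[0,0.5,0.4],[0,0.8,0.6],[0,1,0.6],[0,1,0.6]],"dr":[[0,0,0],[0,0,0],[0,0,0],[0,0,0],[0,0,0]]}'
python3 -m jog '{"travel":[[0,0.3,0],[0,0.6,0],[0,0.9,0],[0,0.9,0],[0,0.9,0]],"dr":[[0,0,0],[0,0,0],[0,0,0],[0,0,0],[0,0,0]]}'
python3 - <<'E'
from h import *
import cv2
cv2.imwrite("pics/scene4.png",viewer.snapshot("scene")[:,:,::-1])
E
```

```text
time: 14.8
tool_pos: [0.5307, 0.1768, 0.0063]
tool_rot: [0.05, 0.999, -0.0, -0.0]
force: [-0.3, -1.2, -0.2]
finger_gap: 0.0585
grip_force: 0.0
time: 15.3
tool_pos: [0.5326, 0.1773, 0.1617]
tool_rot: [0.05, 0.999, 0.001, 0.003]
force: [0.8, 0.1, -0.3]
finger_gap: 0.0591
grip_force: 0.0
time: 15.8
tool_pos: [0.5309, 0.3304, 0.2482]
tool_rot: [0.049, 0.999, 0.001, 0.001]
force: [0.0, -0.6, -0.8]
finger_gap: 0.0596
grip_force: 0.0
time: 16.3
tool_pos: [0.5302, 0.4615, 0.2457]
tool_rot: [0.049, 0.999, -0.001, -0.0]
force: [0.2, 0.6, 0.7]
finger_gap: 0.0591
grip_force: 0.0
```

View pics/scene4.png

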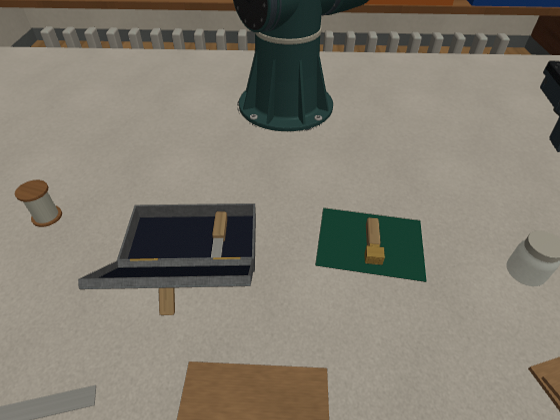

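The stamp lies flat on the mat at (375,242), the knife is still in the case at (219,235), and the lid stays open.

```bash
python3 -c "
from workcell import ticket
print(ticket.hand_in())"
```

```text
the job is handed in; nothing more can be done
None
```

The case is open with its lid resting at the stop, the stamp lies flat on the green mat, the knife is still in the case, and I handed the job in at about 16 s of the 58 s allowed (no verdict was returned).

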